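# Close up the battery canister

## Task

Close up the battery canister on the ledge: over its post put first the flanged support plate with its flange down, then the plain spacer tube, then the winged cap. The slot under the cap fits the post's flat tongue only when they line up, so feel for it by turning the cap under light pressure, then press the cap fully home until the sprung seat gives a little, never forcing it, and let go. Leave the other things on the ledge where they are.

Things in the scene. Friction and masses are not known exactly. Their poses are not given: they have to be found in the camera images.
- canister: open-topped aluminium canister, 76 mm across, 44 mm high, fixed to the ledge; origin at the centre of its underside, z up. A small steel lug, up to 36 mm high, sticks out 10 mm on its +x side. In its mouth is a round sprung seat 68 mm across with a brass post on it.
- canister_seat (a point): point on the canister's axis at the top of the unpressed seat, 46 mm above the ledge; z up, x towards the lug. Seat and post sink together, straight down, against a spring: they begin to sink at 4.5 N, then 1.5 N per mm, to a hard stop at 8 mm (about 16 N)
- seat (a joint): how far the sprung seat is pressed down, in m: 0 at rest, 0.008 at its hard stop. Pressing it nearly to the stop (over 7.2 mm, about 15 N) is forcing it; under 1.5 mm (about 7 N) it has not really given
- post_top (a point): top of the post, on the canister's axis, 50 mm above the seat. Round stem 22 mm across up to 34 mm (last 4 mm tapered to 16), on it a flat upright tongue 22 mm long, 7 mm thick, flat-topped. The tongue's direction is not measured (these axes are the canister's): 0.25 to 1.55 rad anticlockwise from their x; seen from above or felt. The post turns only against stiff friction (0.5 N m)
- plate_center (a point): centre of the loose steel support plate, 8 mm above its underside: a round flange 60 mm across, 5 mm thick, with a collar 36 mm across on top, 16 mm high in all; through hole 26 mm; starts flange down, z up; grasp the collar. Seated, this point is 8 mm above the seat
- spacer_center (a point): centre of the loose white plastic spacer tube, 11 mm above its underside: 36 mm across, 22 mm high, through hole 25 mm; both ends alike; stands upright. Seated on the plate's collar this point is 27 mm above the seat
- cap_center (a point): centre of the loose aluminium cap, 20 mm above its underside: a disc 44 mm across, 20 mm high, and on it a flat wing (36 mm long in the cap's x, 14 mm thick in y, 20 mm high) to grasp; 40 mm high in all; z up. Seated on the spacer this point is 58 mm above the seat; misaligned, it rests on the tongue 12 mm higher
- cap_slot (a point): mouth of the blind slot in the cap's underside, at its centre: 25 mm long in the cap's x (parallel to the wing), 9.2 mm wide, 16 mm deep; takes the post's tongue either way round when their directions agree within about 0.1 rad
- cell_a_center (a point): centre of a loose battery cell standing upright, 33 mm across, 61 mm high (bystander)
- cell_b_center (a point): centre of a second loose battery cell like the first (bystander)
- saucer: loose clay pot saucer, 110 mm across, 20 mm high; origin at the centre of its underside (bystander)
- torch: loose torch lying down, 146 mm long in its x, 38 mm across; origin under its middle (bystander)
- opener: loose flat steel bottle opener, 110 mm long in its x, 34 mm wide, 5 mm thick; origin on its underside, near the middle (bystander)
- purse: loose rigid pink plastic coin purse, about 70 x 90 mm, 20 mm high; origin at the centre of its underside (bystander)
Mind the look-alikes: they are no part of the job. Leave any turquoise look-alike of the part that bears plate_center alone.

How it is judged:
On the way, in this order (a step that is already met when the one before it is completed fails the run):
1. the support plate lies flange down on the seat, around the post (z of plate_center in the frame of canister_seat between 0.0055 and 0.01 m and horizontal distance between plate_center and canister_seat below 0.005 m and angle between plate_center's own z axis and vertical below 0.1 rad), for 0.2 s.
2. the spacer stands on the plate's collar, around the post (all of step 1 and z of spacer_center in the frame of canister_seat between 0.0245 and 0.029 m and horizontal distance between spacer_center and canister_seat below 0.005 m and angle between spacer_center's own z axis and vertical below 0.1 rad), for 0.2 s.
3. with the cap's slot down over the tongue and the cap on the spacer, the seat is pressed down by more than 1.5 mm (z of plate_center in the frame of canister_seat between -0.003 and 0.01 m and horizontal distance between each of plate_center, spacer_center, cap_center and canister_seat below 0.005 m and angle between each of plate_center, spacer_center, cap_center's own z axis and vertical below 0.1 rad and z of spacer_center in the frame of canister_seat between 0.016 and 0.029 m and z of cap_center in the frame of canister_seat between 0.047 and 0.06 m and value of joint seat above 0.0015 m), for 0.2 s.
At the end, for the whole second after the job is handed in: The plate lies on the seat, the spacer on the plate and the cap on the spacer with the tongue in its slot: each within 2 mm above (2.5 mm below) its seated height, within 5 mm of the canister's axis, upright within 0.1 rad, released and at rest (all of step 2 and z of cap_center in the frame of canister_seat between 0.0555 and 0.06 m and horizontal distance between cap_center and canister_seat below 0.005 m and angle between cap_center's own z axis and vertical below 0.1 rad and linear speed of each of plate, spacer, cap below 0.02 m/s); the robot touches nothing.
It fails at once if the seat is forced down nearly to its hard stop (over 7.2 mm, about 15 N) (value of joint seat above 0.0072 m).
It fails at once if the canister, seat and post are wedged, twisted or struck with more than 60 N in all (contact force between canister and anything else above 60 N).
It fails at once if a bystander (cell, saucer, torch, opener or purse) is moved by more than 25 mm (distance of any of cell_a_center, cell_b_center, saucer, torch, opener, purse from where it was at the start of the episode above 0.025 m).
It also fails if it takes over 72 s, if anything falls off the work surface, if the arm or the gripper's body presses on something with over 40 N, if the wrist force passes 120 N, or if a joint passes its speed limit or range.

## Robot

A 6-joint arm with a two-finger parallel gripper is mounted at the origin on the work surface. World frame = base frame: x ahead of the robot, y to its left, z up, the work surface at z = 0. Lengths are in m, angles in rad, forces in N, time in s.
With the tool pointing down it reaches from about 0.35 to 0.925 m from the base axis. Payload 6.4 kg.
Tool frame: the origin (TCP) lies at the very end of the fingers, on their centre line; the grasp point (between the pads) lies 19 mm behind it; z points along the fingers, y is the direction in which the jaws open and shut (so a half turn about z gives the same grasp; the last joint's range is limited). The gripper opens to 85 mm and grips with 20 to 120 N. Pads are 22 mm wide; open, the fingers measure 114 mm over their backs; the gripper's body (76 mm by 85 mm) begins 54 mm behind the grasp point. The pads swing forward as they close: fully open they stand 13 mm farther back than shut.
Start: joints at [1.165, 0.245, 1.558, -0, 1.339, -0.174], TCP at [0.149, 0.633, 0.231] pointing down, gripper open.
Joint ranges: [-3.13, 3.13], [-1.02, 2.26], [0.13, 2.54], [-0.95, 4.09], [0.21, 2.88], [-2.74, 2.74]. Speed limits (rad/s): [2.57, 2.57, 3.14, 3.14, 3.14, 3.14].

## Interface

Orientations are given as a unit quaternion [w, x, y, z].
In Python, from plant import bot gives the robot as it stands.
- The arm moves only by the shell command python3 -m jog 'ROWS'. ROWS is a JSON object of lists of equal length, an entry for each row: "offset": the shift along the world's x, y, z scaled (see below), a list of three; "delta_rot": the turn, a rotation vector about the world's x, y, z scaled (see below), a list of three; "grip": the gripper's target within -1 to 1 (fully open at 1, half-way at 0, shut at -1). In form: {"offset": [[tx, ty, tz], ...], "delta_rot": [[ax, ay, az], ...], "grip": [grip, ...]}. A call has exactly 8 rows; each row is the pose to reach, as a shift and turn from the pose commanded when the call began; what a row does not reach only later rows make up. The controller multiplies each number of a shift by 800 mm and each number of a turn by pi/4 rad. A row lasts 1/10 s, in which the tool goes at most 50 mm and 8.59 degrees, less where a joint would pass 70% of its speed; a pose out of reach is approached as far as the arm can. A call with a number of a shift or a turn outside -1 to 1 is refused whole. A call with a gripper value outside its range is refused whole. The fingers move at their own pace and stop on an object; the grip force is fixed at half the most. Time passes only in rows, so rows that repeat a pose let the fingers close, or fill a call up. It gives the time, the measured TCP pose, the force and the opening at its end, in the units of the state.
- bot.get_state(): the state, without advancing time (a new reading comes with each control period).
- bot.camera(name): name is "side" or "top"; returns a dict with "image" (384x512x3 uint8, red, green, blue), "K" (3x3 intrinsics, pixels), "position" and "attitude" of the camera in the world. Camera axes: x right, y up, looking along -z (the intrinsics and any distortion apply to the point x, -y, -z); pixel columns grow to the right and rows downward; lengths in m; the calibration is good to about 2 mm. A picture is of the moment at which its call begins. There is no depth.
- bot.sign_off(): hands the job in, once; it reports no verdict.
The state is a dict: "clock": time; "joints": joint angles; "qd": joint speeds; "tau": joint torques, N m; "ee_pos": TCP position; "tcp_rot": TCP orientation; "ft_force": force on the tool from outside, world axes, zero at the start; "wrist_torque": the same for the moment, N m; "gripper_width": finger opening in m.
Only numpy, scipy, OpenCV 4.12 (cv2) and the standard library are available. Lean on these libraries where they do the work, as an engineer would, in place of code of your own. Each camera call takes 0.05 s, during which the arm holds its last target. There are 200 camera calls.

## Working session

There is one attempt and no reset: what is moved stays moved. The work goes in short steps, Python scripts to look and compute and a shell command to move; the robot and the scene stay as the last step left them, time stands still between calls to the robot, and variables do not carry over. Pictures are saved under pics/ and viewed, about 8 in all and at most 12, crops included, and the job is handed in when it is done.

```bash
ls; mkdir -p pics; cat > h.py <<'E'
import numpy as np, cv2
from plant import bot
from scipy.spatial.transform import Rotation as R
def cam(n,save=None):
    c=bot.camera(n)
    if save: cv2.imwrite('pics/'+save,c['image'][:,:,::-1])
    return c
def rot(c):
    a=np.array(c['attitude'],float)
    return a if a.shape==(3,3) else R.from_quat(a[[1,2,3,0]]).as_matrix()
def ray(c,u,v):
    K=np.array(c['K']); d=np.array([(u-K[0,2])/K[0,0],-(v-K[1,2])/K[1,1],-1.0])
    return np.array(c['position']),rot(c)@d
def onz(c,u,v,z):
    p,d=ray(c,u,v); return p+d*(z-p[2])/d[2]
def proj(c,P):
    q=rot(c).T@(np.array(P)-np.array(c['position'])); K=np.array(c['K'])
    return K[0,0]*q[0]/-q[2]+K[0,2], K[1,1]*(-q[1])/-q[2]+K[1,2]
def tri(r1,r2):
    (p,d),(q,e)=r1,r2
    d=d/np.linalg.norm(d);e=e/np.linalg.norm(e)
    s=np.linalg.lstsq(np.c_[d,-e],q-p,rcond=None)[0]
    a,b=p+s[0]*d,q+s[1]*e
    return (a+b)/2,np.linalg.norm(a-b)
E
python3 - <<'E'
from h import *
for n in ('top','side'):
    c=cam(n,n+'0.png'); print({k:v for k,v in c.items() if k!='image'})
    # half-scale montage parts
a=cv2.imread('pics/top0.png');b=cv2.imread('pics/side0.png')
print(bot.get_state())
E
```

```text
pics
{'K': array([[383.68535818,   0.        , 257.29487277],
       [  0.        , 383.68535818, 190.95515207],
       [  0.        ,   0.        ,   1.        ]]), 'position': array([ 0.45414192, -0.07407056,  1.03173897]), 'attitude': array([-0.70159219, -0.0475478 ,  0.05075446,  0.7091767 ])}
{'K': array([[351.93728513,   0.        , 257.68883425],
       [  0.        , 351.93728513, 197.76807596],
       [  0.        ,   0.        ,   1.        ]]), 'position': array([0.46555224, 0.51285144, 0.6537977 ]), 'attitude': array([-0.0866138 , -0.04566754,  0.40702278,  0.90815471])}
{'clock': 0.1, 'joints': array([ 1.16490172e+00,  2.45722598e-01,  1.55886773e+00,  1.83957989e-05,
        1.33869129e+00, -1.74091182e-01]), 'qd': array([ 0.00035493, -0.00051736, -0.0039087 , -0.0003047 , -0.00069115,
        0.00113718]), 'tau': array([-5.74875994e-04, -4.30673468e+01, -3.27127218e+01, -1.36331028e-04,
        2.82721681e-03,  4.43434969e-07]), 'ee_pos': array([0.14911601, 0.63216566, 0.23031746]), 'tcp_rot': array([-2.50050885e-04,  1.15644465e-01,  9.93290312e-01, -8.06660163e-04]), 'ft_force': array([-0.64814879,  0.28242462,  0.00240469]), 'wrist_torque': array([0.02975314, 0.02132319, 0.00358093]), 'gripper_width': 0.08529433334577435}
```

View pics/top0.png

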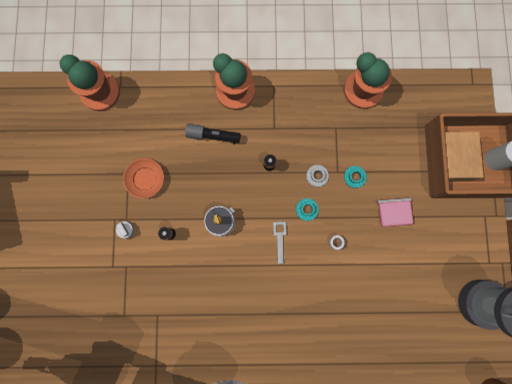

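View pics/side0.png

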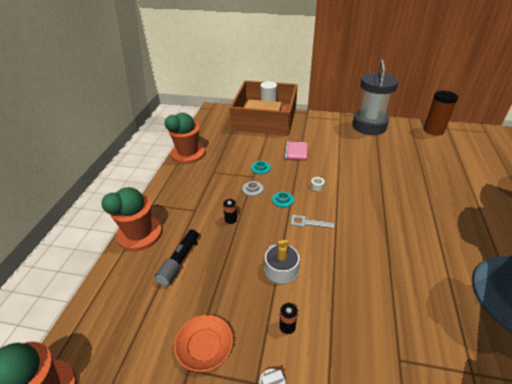

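The top view shows the canister near (219,220), the grey plate (317,175), the white spacer (337,242) and the cap (124,230). The turquoise decoys are at (307,209) and (356,177). In the side view the canister is at (282,263), the plate (253,187), the spacer (317,184), and the cap is cut off at (272,376). Next I'll measure from close crops.

```bash
python3 - <<'E'
from h import *
T=cv2.imread('pics/top0.png');S=cv2.imread('pics/side0.png')
def crop(I,u,v,r): 
    P=cv2.copyMakeBorder(I,40,40,40,40,cv2.BORDER_CONSTANT)
    return cv2.resize(P[v+40-r:v+40+r,u+40-r:u+40+r],(198,198),interpolation=cv2.INTER_CUBIC)
r1=[crop(T,219,220,22),crop(T,124,230,22),crop(T,317,175,22),crop(T,337,242,22)]
r2=[crop(S,282,260,33),crop(S,272,366,33),crop(S,253,187,22),crop(S,317,184,22)]
cv2.imwrite('pics/m1.png',np.vstack([np.hstack(r1),np.hstack(r2)]))
E
```

```text
(no output)
```

View pics/m1.png

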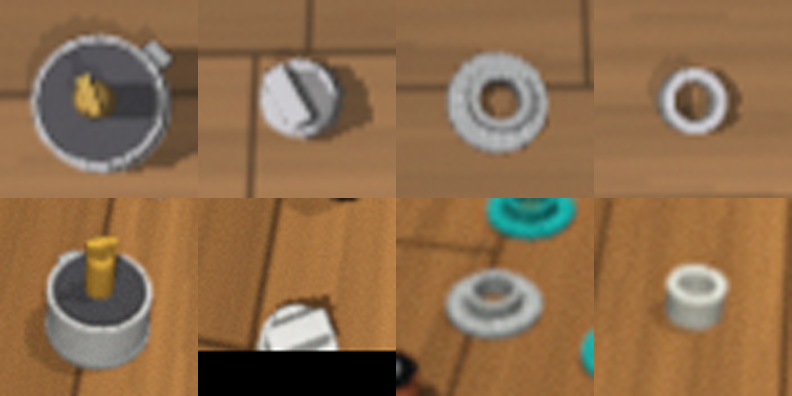

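The crops show each part clearly: canister lug at the upper right, cap wing diagonal, and plate and spacer as rings. I'll measure them numerically by mask and two-view rays.

```bash
python3 - <<'E'
from h import *
cs={n:cam(n) for n in('top','side')}
def mask(n,u,v,r,kind):
    I=cs[n]['image'];k=4
    x0,y0=max(u-r,0),max(v-r,0); C=I[y0:v+r,x0:u+r]
    B=cv2.resize(C,None,fx=k,fy=k,interpolation=cv2.INTER_CUBIC)
    H=cv2.cvtColor(B,cv2.COLOR_RGB2HSV)
    if kind=='grey': m=(H[...,1]<75)&(H[...,2]>40)
    if kind=='light': m=(H[...,1]<75)&(H[...,2]>120)
    if kind=='yel': m=(H[...,0]>14)&(H[...,0]<30)&(H[...,1]>120)&(H[...,2]>90)
    n_,L,st,ce=cv2.connectedComponentsWithStats(m.astype(np.uint8))
    i=1+np.argmax(st[1:,4]); m=(L==i).astype(np.uint8)
    f=lambda p:(np.asarray(p,float)+.5)/k-.5+[x0,y0]
    return m,f,ce[i]
def rings(n,u,v,r,kind='light'):
    m,f,c=mask(n,u,v,r,kind)
    cn,h=cv2.findContours(m,cv2.RETR_CCOMP,cv2.CHAIN_APPROX_NONE)
    out=[]
    for a,hh in zip(cn,h[0]):
        if len(a)>30:
            e=cv2.fitEllipse(cv2.convexHull(a) if hh[3]<0 else a); out.append(('out' if hh[3]<0 else 'hole',f(e[0]),np.array(e[1])/4,e[2]))
    return out
for nm,(n,u,v,r,z) in dict(can=('top',219,220,20,.044),cap=('top',124,230,13,.02),plate=('top',317,175,15,.005),spacer=('top',337,242,12,.022),
  canS=('side',282,262,26,.044),plateS=('side',253,187,16,.005),spacerS=('side',317,184,12,.022)).items():
    for o in rings(n,u,v,r):
        print(nm,o[0],o[1].round(2),o[2].round(1),round(o[3]),'xy@z',onz(cs[n],*o[1],z).round(4), 'hole@.016' ,onz(cs[n],*o[1],.016).round(4)[:2])
# lug dir
t=cs['top']; 
E
```

```text
can out [219.37 219.74] [30.2 33.8] 53 xy@z [0.5187 0.019  0.044 ] hole@.016 [0.5206 0.0217]
cap out [123.34 229.2 ] [17.1 17.9] 180 xy@z [0.4982 0.273  0.02  ] hole@.016 [0.4984 0.2743]
cap hole [125.1  229.41] [ 4.3 15. ] 156 xy@z [0.4976 0.2683 0.02  ] hole@.016 [0.4978 0.2697]
plate out [317.01 175.32] [22.6 23.1] 124 xy@z [ 0.6391 -0.2424  0.005 ] hole@.016 [ 0.6371 -0.2406]
plate hole [317.64 174.34] [9.1 9.5] 126 xy@z [ 0.6418 -0.2442  0.005 ] hole@.016 [ 0.6398 -0.2423]
spacer out [336.53 242.03] [15.1 15.9] 98 xy@z [ 0.4587 -0.2848  0.022 ] hole@.016 [ 0.4587 -0.2861]
spacer hole [336.72 242.1 ] [8.5 8.6] 171 xy@z [ 0.4585 -0.2853  0.022 ] hole@.016 [ 0.4585 -0.2866]
canS out [281.47 262.89] [37.  42.4] 172 xy@z [0.5148 0.0397 0.044 ] hole@.016 [0.5171 0.0179]
plateS out [252.34 188.21] [15.3 21.5] 88 xy@z [ 0.6385 -0.2388  0.005 ] hole@.016 [ 0.6355 -0.2261]
plateS hole [252.57 188.84] [ 4.7 11.4] 85 xy@z [ 0.6372 -0.2363  0.005 ] hole@.016 [ 0.6343 -0.2236]
plateS hole [252.06 184.97] [4.7 8.4] 86 xy@z [ 0.6422 -0.2529  0.005 ] hole@.016 [ 0.6392 -0.24  ]
spacerS out [317.12 183.38] [14.5 14.9] 66 xy@z [ 0.4583 -0.2728  0.022 ] hole@.016 [ 0.4583 -0.2803]
```

```bash
python3 - <<'E'
from h import *
cs={n:cam(n) for n in('top','side')}
k=4
def dark(n,u,v,r):
    C=cs[n]['image'][v-r:v+r,u-r:u+r]; B=cv2.resize(C,None,fx=k,fy=k,interpolation=cv2.INTER_CUBIC)
    H=cv2.cvtColor(B,cv2.COLOR_RGB2HSV); m=((H[...,1]<110)&(H[...,2]<120)).astype(np.uint8)
    nn,L,st,ce=cv2.connectedComponentsWithStats(m); i=1+np.argmax(st[1:,4])
    cn,_=cv2.findContours((L==i).astype(np.uint8),cv2.RETR_EXTERNAL,cv2.CHAIN_APPROX_NONE)
    h=cv2.convexHull(max(cn,key=len)); e=cv2.fitEllipse(h)
    return (np.array(e[0])+.5)/k-.5+[u-r,v-r],np.array(e[1])/k,e[2]
a=dark('top',219,220,18); b=dark('side',282,258,22); print(a,b)
print('seat xy', onz(cs['top'],*a[0],.046).round(4), onz(cs['side'],*b[0],.046).round(4), tri(ray(cs['top'],*a[0]),ray(cs['side'],*b[0])))
print('tri plate hole', tri(ray(cs['top'],317.64,174.34),ray(cs['side'],252.06,184.97)))
# side spacer hole / top ring, by dark interior: report after view
def tile(n,u,v,r,f):
    return cv2.resize(cs[n]['image'][v-r:v+r,u-r:u+r,::-1],(390,390),interpolation=cv2.INTER_CUBIC)
cv2.imwrite('pics/m2.png',np.hstack([tile('top',219,220,20,0),tile('side',282,256,24,0)]))
print('proj post axis top/side',[ [np.round(proj(cs[n],[*onz(cs['top'],*a[0],.046)[:2],z]),1) for z in (.046,.08,.096)] for n in cs])
E
```

```text
(array([221.47122765, 220.13829422]), array([29.83112144, 32.68318176]), 66.2279052734375) (array([281.73044586, 257.08521652]), array([24.92093849, 30.65175629]), 94.8357925415039)
seat xy [0.5175 0.0134 0.046 ] [0.5164 0.0255 0.046 ] (array([0.51795896, 0.01462555, 0.03246565]), np.float64(0.000843278582696044))
tri plate hole (array([ 0.6400588 , -0.24275945,  0.01365408]), np.float64(0.0003388267201271055))
proj post axis top/side [[array([221.5, 220.1]), array([220.3, 219.3]), array([219.7, 218.8])], [array([282. , 252.8]), array([282.6, 242.6]), array([282.8, 237.6])]]
```

View pics/m2.png

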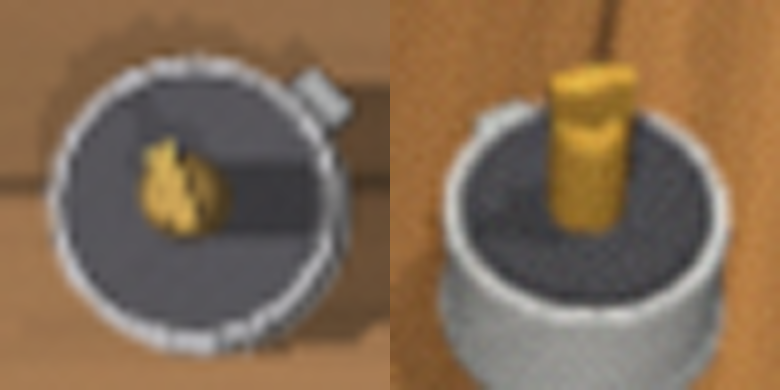

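```bash
python3 - <<'E'
from h import *
cs={n:cam(n) for n in('top','side')}
k=6
def up(n,u,v,r):
    C=cs[n]['image'][v-r:v+r,u-r:u+r]; return cv2.resize(C,None,fx=k,fy=k,interpolation=cv2.INTER_CUBIC).astype(int),(lambda p:(np.asarray(p,float)+.5)/k-.5+[u-r,v-r])
def big(m):
    nn,L,st,ce=cv2.connectedComponentsWithStats(m.astype(np.uint8)); i=1+np.argmax(st[1:,4]); return (L==i).astype(np.uint8)
def dark(n,u,v,r):
    B,f=up(n,u,v,r); m=big((B[...,2]>B[...,0]-4)&(B.max(2)<125))
    cn,_=cv2.findContours(m,cv2.RETR_EXTERNAL,cv2.CHAIN_APPROX_NONE)
    e=cv2.fitEllipse(cv2.convexHull(max(cn,key=len))); return f(e[0]),np.array(e[1])/k,e[2]
def yel(n,u,v,r,thr):
    B,f=up(n,u,v,r); m=big((B[...,0]>thr)&(B[...,0]-B[...,2]>70))
    y,x=np.nonzero(m); 
    return m,f,f(np.c_[x,y])
a=dark('top',219,220,20); b=dark('side',282,258,24); print(a,b)
print('seat', onz(cs['top'],*a[0],.046).round(4), onz(cs['side'],*b[0],.046).round(4), tri(ray(cs['top'],*a[0]),ray(cs['side'],*b[0])))
C=onz(cs['top'],*a[0],.046)
L=onz(cs['top'],199+323/9.75-.5,200+97/9.75-.5,.036); print('lug',L,'x axis yaw',np.arctan2(L[1]-C[1],L[0]-C[0]))
yawc=np.arctan2(L[1]-C[1],L[0]-C[0])
for thr in (170,190,205):
    m,f,p=yel('top',218,219,10,thr)
    W=np.array([onz(cs['top'],*q,.096)[:2] for q in p]); w=W-W.mean(0); U,s,V=np.linalg.svd(w,full_matrices=False)
    t=w@V[0]; print(thr,'tongue c',W.mean(0).round(4),'yaw',np.arctan2(V[0][1],V[0][0])%np.pi,'len',np.ptp(t).round(4),'wid',np.ptp(w@V[1]).round(4),'rel',(np.arctan2(V[0][1],V[0][0])-yawc)%np.pi)
e=[onz(cs['side'],258+(x-390)/8.125-.5,232+y/8.125-.5,.096) for x,y in((550,76),(635,68))]
print('side tongue edge',e,np.arctan2(*(e[1]-e[0])[[1,0]])%np.pi,np.linalg.norm(e[1]-e[0]))
# cap wing: brightest in top crop
B,f=up('top',124,230,12)
for thr in (200,215):
    m=big(B.min(2)>thr)
    y,x=np.nonzero(m); W=np.array([onz(cs['top'],*q,.04)[:2] for q in f(np.c_[x,y])]);w=W-W.mean(0);U,s,V=np.linalg.svd(w,full_matrices=False)
    print('wing',thr,W.mean(0),'yaw',np.arctan2(V[0][1],V[0][0])%np.pi,np.ptp(w@V[0]),np.ptp(w@V[1]))
E
```

```text
(array([219.44842275, 220.79648209]), array([27.00598399, 29.44934845]), 113.60717010498047) (array([281.68551127, 257.22246297]), array([24.49360657, 31.02364858]), 94.6417236328125)
seat [0.5159 0.0186 0.046 ] [0.5164 0.0259 0.046 ] (array([0.51675625, 0.01939339, 0.03788537]), np.float64(0.000734630520456141))
lug [ 0.5456647  -0.01204393  0.036     ] x axis yaw -0.7999353175055536
170 tongue c [0.517  0.0228] yaw 0.2902583627541011 len 0.0204 wid 0.0101 rel 1.0901936802596546
190 tongue c [0.517  0.0227] yaw 0.2975956702008369 len 0.0187 wid 0.0084 rel 1.0975309877063903
205 tongue c [0.5225 0.0239] yaw 0.0671827331100987 len 0.0053 wid 0.0015 rel 0.8671180506156522
side tongue edge [array([0.52776397, 0.02474371, 0.096     ]), array([0.50661202, 0.01800831, 0.096     ])] 0.30827738738620836 0.02219843410522572
wing 200 [0.49767263 0.27246048] yaw 0.5423222049064629 0.030230498819781442 0.010097088954283642Traceback (most recent call last):
  File "<stdin>", line 30, in <module>
  File "<stdin>", line 7, in big
    return _wrapfunc(a, 'argmax', axis=axis, out=out, **kwds)
    return bound(*args, **kwds)
ValueError: attempt to get argmax of an empty sequence
```

Measurements agree between the two views:

| Thing | x, y (m) | Other |
|---|---|---|
| Canister axis | 0.517, 0.022 | tongue yaw ≈ 0.30 world (1.1 from the lug axis, in range) |
| Plate | 0.640, -0.2425 | hole triangulates to z = 0.0137 against 0.016 |
| Spacer | 0.4586, -0.285 | |
| Cap | 0.498, 0.2725 | wing yaw 0.54 |

Starting towards the plate, jaw yaw going from 1.339 to 0.62.

```bash
cat > togo.py <<'E'
import sys
from h import *
# usage: togo x y z jawyaw  -> state summary and units to go
s=bot.get_state(); q=np.array(s['tcp_rot']); M=R.from_quat(q[[1,2,3,0]]).as_matrix()
jy=np.arctan2(M[1,1],M[0,1]); 
print('t%.1f'%s['clock'],'tcp',np.round(s['ee_pos'],4),'jaw %.3f'%jy,'tilt',M[:2,2].round(4),'w %.4f'%s['gripper_width'],'F',np.round(s['ft_force'],1),'j6 %.2f'%s['joints'][5])
if len(sys.argv)>3:
    t=np.array(sys.argv[1:4],float); print('units',np.round((t-s['ee_pos'])/.8,4))
    if len(sys.argv)>4:
        d=(float(sys.argv[4])-jy+np.pi/2)%np.pi-np.pi/2; print('yaw units',round(d/(np.pi/4),4))
E
python3 -m jog '{"offset":[[0.225,-0.4,0],[0.225,-0.4,0],[0.225,-0.4,0],[0.225,-0.4,0],[0.225,-0.4,0],[0.225,-0.4,0],[0.225,-0.4,0],[0.225,-0.4,0]],"delta_rot":[[0,0,-0.915],[0,0,-0.915],[0,0,-0.915],[0,0,-0.915],[0,0,-0.915],[0,0,-0.915],[0,0,-0.915],[0,0,-0.915]],"grip":[1,1,1,1,1,1,1,1]}'
python3 togo.py 0.640 -0.2425 0.06 0.62
```

```text
clock: 1.2
ee_pos: [0.3308, 0.3098, 0.2315]
tcp_rot: [0.001, 0.459, 0.888, 0.0]
ft_force: [0.2, 0.4, -0.2]
gripper_width: 0.0853
t1.2 tcp [0.3308 0.3098 0.2315] jaw 0.616 tilt [ 0.0011 -0.0003] w 0.0853 F [ 0.2  0.4 -0.2] j6 -0.11
units [ 0.3865 -0.6903 -0.2144]
yaw units 0.0045
```

```bash

python3 -m jog '{"offset":[[0.22,-0.4,0],[0.22,-0.4,0],[0.22,-0.4,0],[0.22,-0.4,0],[0.22,-0.4,0],[0.22,-0.4,0],[0.22,-0.4,0],[0.22,-0.4,0]],"delta_rot":[[0,0,0],[0,0,0],[0,0,0],[0,0,0],[0,0,0],[0,0,0],[0,0,0],[0,0,0]],"grip":[1,1,1,1,1,1,1,1]}'
python3 -m jog '{"offset":[[0.055,-0.1,-0.06],[0.11,-0.2,-0.12],[0.155,-0.27,-0.17],[0.165,-0.289,-0.2],[0.165,-0.289,-0.2],[0.165,-0.289,-0.2],[0.165,-0.289,-0.2],[0.165,-0.289,-0.2]],"delta_rot":[[0,0,0],[0,0,0],[0,0,0],[0,0,0],[0,0,0],[0,0,0],[0,0,0],[0,0,0]],"grip":[1,1,1,1,1,1,1,1]}'
python3 togo.py 0.640 -0.2425 0.007 0.62
```

```text
clock: 2.0
ee_pos: [0.5069, -0.0111, 0.2317]
tcp_rot: [0.001, 0.46, 0.888, -0.0]
ft_force: [-0.8, 0.8, -0.3]
gripper_width: 0.0853
clock: 2.8
ee_pos: [0.6367, -0.2386, 0.0694]
tcp_rot: [-0.002, 0.458, 0.889, 0.0]
ft_force: [-0.6, 0.6, 0.3]
gripper_width: 0.0855
t2.8 tcp [ 0.6367 -0.2386  0.0694] jaw 0.619 tilt [-0.0027  0.0018] w 0.0855 F [-0.6  0.6  0.3] j6 -1.14
units [ 0.0041 -0.0049 -0.078 ]
yaw units 0.0009
```

```bash

python3 -m jog '{"offset":[[0.004,-0.005,-0.03],[0.004,-0.005,-0.06],[0.004,-0.005,-0.077],[0.004,-0.005,-0.077],[0.004,-0.005,-0.077],[0.004,-0.005,-0.077],[0.004,-0.005,-0.077],[0.004,-0.005,-0.077]],"delta_rot":[[0,0,0],[0,0,0],[0,0,0],[0,0,0],[0,0,0],[0,0,0],[0,0,0],[0,0,0]],"grip":[1,1,1,-1,-1,-1,-1,-1]}'
python3 togo.py 0.640 -0.2425 0.007 -0.95
python3 -m jog '{"offset":[[0,0,0],[0,0,0],[0,0,0],[0,0,0],[0,0,0],[0,0,0],[0,0,0],[0,0,0]],"delta_rot":[[0,0,0],[0,0,0],[0,0,0],[0,0,0],[0,0,0],[0,0,0],[0,0,0],[0,0,0]],"grip":[-1,0,0.5,0.5,0.5,0.5,0.5,0.5]}'
python3 togo.py 0.640 -0.2425 0.007 -0.95
```

```text
clock: 3.6
ee_pos: [0.6418, -0.243, 0.0122]
tcp_rot: [0.001, 0.458, 0.889, 0.0]
ft_force: [-1.6, 1.9, 6.5]
gripper_width: 0.0323
t3.6 tcp [ 0.6418 -0.243   0.0122] jaw 0.620 tilt [ 0.0027 -0.0012] w 0.0323 F [-1.6  1.9  6.5] j6 -1.15
units [-0.0023  0.0007 -0.0065]
yaw units -1.9995
clock: 4.4
ee_pos: [0.6405, -0.2425, 0.0096]
tcp_rot: [-0.0, 0.458, 0.889, -0.0]
ft_force: [0.3, -0.3, 0.2]
gripper_width: 0.064
t4.4 tcp [ 0.6405 -0.2425  0.0096] jaw 0.620 tilt [-0.0001  0.    ] w 0.0640 F [ 0.3 -0.3  0.2] j6 -1.15
units [-0.0006  0.     -0.0033]
yaw units -1.9995
```

Width 32 mm with 6.5 N up suggests the fingers closed on top of the collar, so the tips sit further back than I allowed for. I'll close lower and check the width.

```bash

python3 -m jog '{"offset":[[0,0,-0.003],[0,0,-0.006],[0,0,-0.006],[0,0,-0.006],[0,0,-0.006],[0,0,-0.006],[0,0,-0.006],[0,0,-0.006]],"delta_rot":[[0,0,0],[0,0,0],[0,0,0],[0,0,0],[0,0,0],[0,0,0],[0,0,0],[0,0,0]],"grip":[0.5,0.5,-1,-1,-1,-1,-1,-1]}'
python3 togo.py 0.640 -0.2425 0.007 -0.95
python3 - <<'E'
from h import *
t=cam('top')['image'][150:200,292:342,::-1]; s=cam('side')['image'][155:205,228:278,::-1]
cv2.imwrite('pics/m3.png',np.hstack([cv2.resize(a,(395,395),interpolation=cv2.INTER_CUBIC) for a in (t,s)]))
E
```

```text
clock: 5.2
ee_pos: [0.6407, -0.2427, 0.0052]
tcp_rot: [0.0, 0.458, 0.889, -0.0]
ft_force: [-0.2, -0.3, 1.7]
gripper_width: 0.0334
t5.2 tcp [ 0.6407 -0.2427  0.0052] jaw 0.620 tilt [ 0.0005 -0.0003] w 0.0334 F [-0.2 -0.3  1.7] j6 -1.15
units [-0.0009  0.0003  0.0023]
yaw units -1.9994
```

View pics/m3.png

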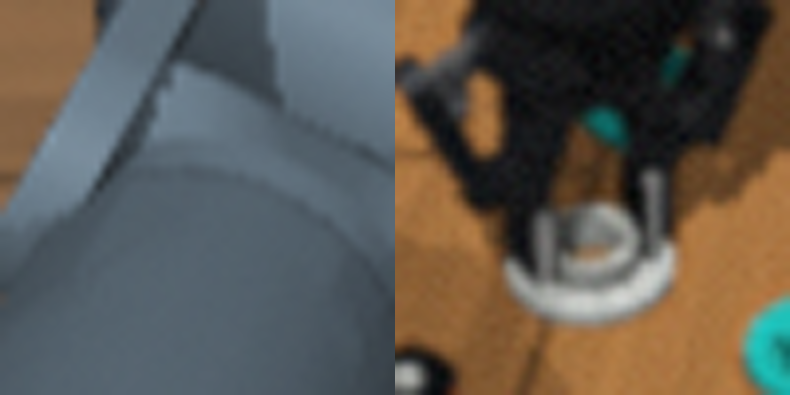

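The side crop shows the pads gripping the collar at its middle, with the flange flat, so the width reading runs about 3 mm low. I'll regrasp turned by 90° to centre the plate in the other direction.

```bash

python3 -m jog '{"offset":[[0,0,0],[0,0,0],[0,0,0],[0,0,0],[0,0,0],[0,0,0],[0,0,0],[0,0,0]],"delta_rot":[[0,0,0],[0,0,0],[0,0,-0.19],[0,0,-0.38],[0,0,-0.57],[0,0,-0.76],[0,0,-0.95],[0,0,-1]],"grip":[0.3,0.3,0.3,0.3,0.3,0.3,0.3,0.3]}'
python3 -m jog '{"offset":[[0,0,0],[0,0,0],[0,0,0],[0,0,0],[0,0,0],[0,0,0],[0,0,0],[0,0,0]],"delta_rot":[[0,0,-0.19],[0,0,-0.38],[0,0,-0.57],[0,0,-0.76],[0,0,-0.95],[0,0,-1],[0,0,-1],[0,0,-1]],"grip":[0.3,0.3,0.3,0.3,0.3,0.3,-1,-1]}'
python3 -m jog '{"offset":[[0,0,0],[0,0,0],[0,0,0],[0,0,0.02],[0,0,0.07],[0,0,0.12],[0,0,0.17],[0,0,0.17]],"delta_rot":[[0,0,0],[0,0,0],[0,0,0],[0,0,0],[0,0,0],[0,0,0],[0,0,0],[0,0,0]],"grip":[-1,-1,-1,-1,-1,-1,-1,-1]}'
python3 togo.py 0.517 0.022 0.14 0.30
```

```text
clock: 6.1
ee_pos: [0.6403, -0.2424, 0.0045]
tcp_rot: [-0.0, 0.764, 0.645, -0.0]
ft_force: [0.2, 0.4, -0.3]
gripper_width: 0.055
clock: 6.9
ee_pos: [0.6407, -0.2427, 0.0053]
tcp_rot: [0.0, 0.952, 0.306, 0.0]
ft_force: [0.9, -0.3, -0.9]
gripper_width: 0.0338
clock: 7.7
ee_pos: [0.6443, -0.2447, 0.1499]
tcp_rot: [0.005, 0.952, 0.305, 0.005]
ft_force: [-0.3, 0.3, -0.6]
gripper_width: 0.0337
t7.7 tcp [ 0.6443 -0.2447  0.1499] jaw -0.950 tilt [ 0.012 -0.007] w 0.0337 F [-0.3  0.3 -0.6] j6 0.42
units [-0.1592  0.3333 -0.0124]
yaw units 1.5918
```

```bash

python3 -m jog '{"offset":[[-0.01,0.03,0],[-0.038,0.082,0],[-0.065,0.14,0],[-0.092,0.198,0],[-0.12,0.256,0],[-0.145,0.31,0],[-0.154,0.33,0],[-0.154,0.33,0]],"delta_rot":[[0,0,0],[0,0,0],[0,0,0],[0,0,0],[0,0,0],[0,0,0],[0,0,0],[0,0,0]],"grip":[-1,-1,-1,-1,-1,-1,-1,-1]}'
python3 togo.py 0.517 0.022 0.105 0.30
python3 - <<'E'
from h import *
c=cam('side')
s=c['image'][200:270,247:317,::-1]; t=cam('top')['image'][195:245,194:244,::-1]
cv2.imwrite('pics/m4.png',np.hstack([cv2.resize(a,(395,395),interpolation=cv2.INTER_CUBIC) for a in (t,s)]))
E
python3 togo.py 0.517 0.022 0.105 0.30
```

```text
clock: 8.5
ee_pos: [0.5157, 0.0238, 0.1406]
tcp_rot: [-0.0, 0.952, 0.307, -0.0]
ft_force: [-0.4, -0.2, -1.8]
gripper_width: 0.0337
t8.5 tcp [0.5157 0.0238 0.1406] jaw -0.947 tilt [-0.0011  0.0004] w 0.0337 F [-0.4 -0.2 -1.8] j6 0.77
units [ 0.0017 -0.0022 -0.0445]
yaw units 1.5874
t8.6 tcp [0.5175 0.0213 0.1412] jaw -0.950 tilt [ 0.0006 -0.0005] w 0.0330 F [-0.3 -0.1 -0.5] j6 0.77
units [-0.0006  0.0009 -0.0452]
yaw units 1.5912
```

View pics/m4.png

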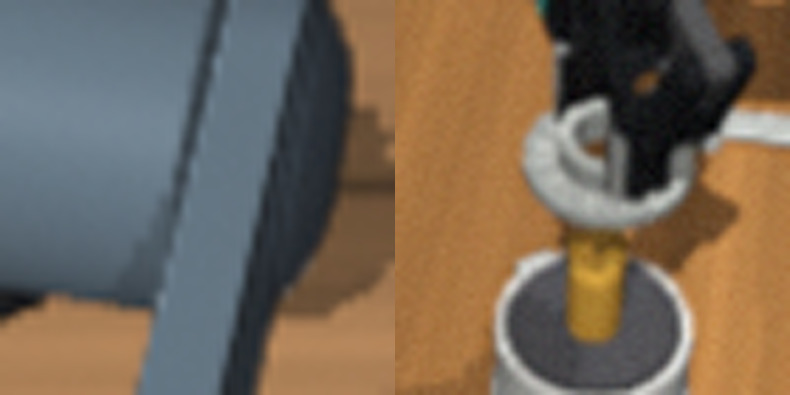

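```bash

python3 - <<'E'
from h import *
c=cam('side')
B=cv2.resize(c['image'][232:262,262:302],None,fx=6,fy=6,interpolation=cv2.INTER_CUBIC).astype(int)
m=(B[...,0]-B[...,2]>70)&(B[...,0]>110)
# yellow post column centre per row (rows 246..256)
for v in (248,251,254):
    r=int((v-232+.5)*6); x=np.nonzero(m[r])[0]; print(v,(x.min()+.5)/6-.5+262,(x.max()+.5)/6-.5+262)
print('plate pred u',proj(c,[.5175,.0213,.1385]),'obs u 284.4; post pred',[proj(c,[.517,.022,z]) for z in (.06,.08)])
E
```

```text
248 261.5833333333333 301.4166666666667
251 261.5833333333333 301.4166666666667
254 261.5833333333333 301.4166666666667
plate pred u (np.float64(283.0031764895971), np.float64(226.26272693758736)) obs u 284.4; post pred [(np.float64(281.9036662824335), np.float64(251.6812550251817)), (np.float64(282.2167737410314), np.float64(245.60942250778675))]
```

```bash

python3 -m jog '{"offset":[[0,0,-0.01],[0,0,-0.02],[0,0,-0.03],[0,0,-0.04],[0,0,-0.048],[0,0,-0.051],[0,0,-0.053],[0,0,-0.053]],"delta_rot":[[0,0,0],[0,0,0],[0,0,0],[0,0,0],[0,0,0],[0,0,0],[0,0,0],[0,0,0]],"grip":[-1,-1,-1,-1,-1,-1,-1,-1]}'
python3 togo.py 0.517 0.022 0.105 0.30
```

```text
clock: 9.45
ee_pos: [0.5174, 0.0214, 0.0985]
tcp_rot: [0.0, 0.952, 0.305, 0.0]
ft_force: [0.4, 0.1, -1.6]
gripper_width: 0.0337
t9.4 tcp [0.5174 0.0214 0.0985] jaw -0.950 tilt [ 0. -0.] w 0.0337 F [ 0.4  0.1 -1.6] j6 0.77
units [-0.0005  0.0007  0.0082]
yaw units 1.592
```

```bash

python3 -m jog '{"offset":[[0,0,-0.003],[0,0,-0.006],[0,0,-0.009],[0,0,-0.012],[0,0,-0.015],[0,0,-0.018],[0,0,-0.021],[0,0,-0.021]],"delta_rot":[[0,0,0],[0,0,0],[0,0,0],[0,0,0],[0,0,0],[0,0,0],[0,0,0],[0,0,0]],"grip":[-1,-1,-1,-1,-1,-1,-1,-1]}'
python3 togo.py 0.517 0.022 0.054
```

```text
clock: 10.25
ee_pos: [0.517, 0.0215, 0.0812]
tcp_rot: [-0.0, 0.952, 0.305, -0.0]
ft_force: [-0.1, -0.5, -1.7]
gripper_width: 0.0336
t10.2 tcp [0.517  0.0215 0.0812] jaw -0.950 tilt [-0.0008  0.0001] w 0.0336 F [-0.1 -0.5 -1.7] j6 0.77
units [-0.      0.0006 -0.034 ]
```

```bash

python3 -m jog '{"offset":[[0,0,-0.005],[0,0,-0.01],[0,0,-0.015],[0,0,-0.02],[0,0,-0.025],[0,0,-0.029],[0,0,-0.033],[0,0,-0.033]],"delta_rot":[[0,0,0],[0,0,0],[0,0,0],[0,0,0],[0,0,0],[0,0,0],[0,0,0],[0,0,0]],"grip":[-1,-1,-1,-1,-1,-1,-1,-1]}'
python3 togo.py 0.517 0.022 0.051
```

```text
clock: 11.05
ee_pos: [0.517, 0.0215, 0.0548]
tcp_rot: [-0.0, 0.952, 0.305, -0.0]
ft_force: [0.5, 0.7, -1.5]
gripper_width: 0.0335
t11.1 tcp [0.517  0.0215 0.0548] jaw -0.950 tilt [-0.0009  0.0001] w 0.0335 F [ 0.5  0.7 -1.5] j6 0.77
units [ 0.      0.0006 -0.0047]
```

```bash

python3 -m jog '{"offset":[[0,0,-0.002],[0,0,-0.004],[0,0,-0.0045],[0,0,-0.0045],[0,0,-0.0045],[0,0,-0.0045],[0,0,-0.0045],[0,0,-0.0045]],"delta_rot":[[0,0,0],[0,0,0],[0,0,0],[0,0,0],[0,0,0],[0,0,0],[0,0,0],[0,0,0]],"grip":[-1,-1,-1,-1,0.4,0.4,0.4,0.4]}'
python3 togo.py 0.517 0.022 0.12
python3 -m jog '{"offset":[[0,0,0.03],[0,0,0.08],[0,0,0.12],[-0.02,-0.06,0.12],[-0.04,-0.12,0.12],[-0.05,-0.18,0.12],[-0.06,-0.24,0.12],[-0.073,-0.3,0.12]],"delta_rot":[[0,0,0],[0,0,0],[0,0,0],[0,0,0],[0,0,0],[0,0,0],[0,0,0],[0,0,0]],"grip":[1,1,1,1,1,1,1,1]}'
python3 togo.py 0.4586 -0.285 0.012 -0.95
python3 - <<'E'
from h import *
c=cam('side');t_=cam('top')
s=c['image'][232:282,257:307,::-1]; t=t_['image'][200:240,199:239,::-1]
cv2.imwrite('pics/m5.png',np.hstack([cv2.resize(a,(395,395),interpolation=cv2.INTER_CUBIC) for a in (t,s)]))
E
```

```text
clock: 11.85
ee_pos: [0.5174, 0.0214, 0.0518]
tcp_rot: [0.0, 0.952, 0.305, 0.0]
ft_force: [-0.8, -0.5, 0.2]
gripper_width: 0.0601
t11.8 tcp [0.5174 0.0214 0.0518] jaw -0.950 tilt [ 0.0002 -0.    ] w 0.0601 F [-0.8 -0.5  0.2] j6 0.77
units [-0.0005  0.0007  0.0853]
clock: 12.65
ee_pos: [0.4584, -0.2205, 0.1481]
tcp_rot: [0.0, 0.952, 0.305, 0.0]
ft_force: [1.1, 0.6, -0.5]
gripper_width: 0.0854
t12.7 tcp [ 0.4584 -0.2205  0.1481] jaw -0.950 tilt [ 0.0009 -0.0006] w 0.0854 F [ 1.1  0.6 -0.5] j6 0.28
units [ 0.0002 -0.0807 -0.1701]
yaw units 0.0004
```

View pics/m5.png

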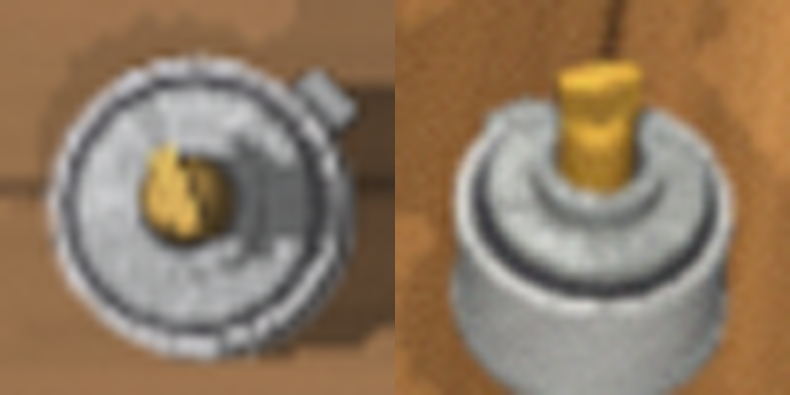

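The picture shows the plate seated flat around the post, with an even gap to the rim in both views. Now the spacer.

```bash

python3 -m jog '{"offset":[[0,-0.05,-0.02],[0,-0.083,-0.05],[0,-0.083,-0.1],[0,-0.083,-0.15],[0,-0.083,-0.172],[0,-0.083,-0.172],[0,-0.083,-0.172],[0,-0.083,-0.172]],"delta_rot":[[0,0,0],[0,0,0],[0,0,0],[0,0,0],[0,0,0],[0,0,0],[0,0,0],[0,0,0]],"grip":[1,1,1,1,1,1,0.5,-1]}'
python3 togo.py 0.4586 -0.285 0.010 
python3 -m jog '{"offset":[[0,0,0],[0,0,0],[0,0,0],[0,0,0],[0,0,0],[0,0,0],[0,0,0],[0,0,0]],"delta_rot":[[0,0,0],[0,0,0],[0,0,0],[0,0,0],[0,0,0],[0,0,0.19],[0,0,0.38],[0,0,0.57]],"grip":[-1,-1,-1,-1,0.3,0.3,0.3,0.3]}'
python3 togo.py 0.4586 -0.285 0.010 0.62
python3 -m jog '{"offset":[[0,0,0],[0,0,0],[0,0,0],[0,0,0],[0,0,0],[0,0,0],[0,0,0],[0,0,0]],"delta_rot":[[0,0,0.19],[0,0,0.38],[0,0,0.57],[0,0,0.76],[0,0,0.95],[0,0,1],[0,0,1],[0,0,1]],"grip":[0.3,0.3,0.3,0.3,0.3,0.3,0.3,0.3]}'
python3 togo.py 0.4586 -0.285 0.010 0.62
```

```text
clock: 13.55
ee_pos: [0.4602, -0.2857, 0.0119]
tcp_rot: [0.001, 0.952, 0.305, 0.001]
ft_force: [-0.6, -1.2, -0.8]
gripper_width: 0.059
t13.6 tcp [ 0.4602 -0.2857  0.0119] jaw -0.950 tilt [ 0.0024 -0.0023] w 0.0590 F [-0.6 -1.2 -0.8] j6 0.18
units [-0.002   0.0009 -0.0024]
clock: 14.35
ee_pos: [0.459, -0.2851, 0.0104]
tcp_rot: [0.0, 0.859, 0.512, 0.0]
ft_force: [-0.6, 0.0, 0.5]
gripper_width: 0.0556
t14.3 tcp [ 0.459  -0.2851  0.0104] jaw -0.497 tilt [ 0.0004 -0.0004] w 0.0556 F [-0.6  0.   0.5] j6 -0.27
units [-0.0005  0.0001 -0.0005]
yaw units 1.4217
clock: 15.15
ee_pos: [0.459, -0.285, 0.0103]
tcp_rot: [0.0, 0.601, 0.799, -0.0]
ft_force: [-0.1, -0.6, -0.3]
gripper_width: 0.0557
t15.2 tcp [ 0.459  -0.285   0.0103] jaw 0.282 tilt [ 0.0003 -0.0003] w 0.0557 F [-0.1 -0.6 -0.3] j6 -1.05
units [-0.0005  0.0001 -0.0004]
yaw units 0.4307
```

```bash

python3 -m jog '{"offset":[[0,0,0],[0,0,0],[0,0,0],[0,0,0],[0,0,0],[0,0,0],[0,0,0],[0,0,0]],"delta_rot":[[0,0,0.19],[0,0,0.38],[0,0,0.43],[0,0,0.43],[0,0,0.43],[0,0,0.43],[0,0,0.43],[0,0,0.43]],"grip":[0.3,0.3,0.3,0.3,-1,-1,-1,-1]}'
python3 togo.py
python3 -m jog '{"offset":[[0,0,0.02],[0,0,0.07],[0,0,0.12],[0.01,0.04,0.155],[0.02,0.1,0.155],[0.03,0.16,0.155],[0.04,0.22,0.155],[0.05,0.28,0.155]],"delta_rot":[[0,0,0],[0,0,0],[0,0,0],[0,0,0],[0,0,0],[0,0,0],[0,0,0],[0,0,0]],"grip":[-1,-1,-1,-1,-1,-1,-1,-1]}'
python3 -m jog '{"offset":[[0.01,0.05,0],[0.018,0.085,0],[0.023,0.103,0],[0.023,0.103,0],[0.023,0.103,-0.01],[0.023,0.103,-0.017],[0.023,0.103,-0.02],[0.023,0.103,-0.02]],"delta_rot":[[0,0,0],[0,0,0],[0,0,0],[0,0,0],[0,0,0],[0,0,0],[0,0,0],[0,0,0]],"grip":[-1,-1,-1,-1,-1,-1,-1,-1]}'
python3 togo.py 0.5172 0.0216 0.104
```

```text
clock: 15.95
ee_pos: [0.4592, -0.2853, 0.0106]
tcp_rot: [0.0, 0.458, 0.889, -0.0]
ft_force: [-0.7, 0.8, 5.6]
gripper_width: 0.0337
t15.9 tcp [ 0.4592 -0.2853  0.0106] jaw 0.620 tilt [ 0.0005 -0.0005] w 0.0337 F [-0.7  0.8  5.6] j6 -1.39
clock: 16.75
ee_pos: [0.4987, -0.0591, 0.1338]
tcp_rot: [0.0, 0.458, 0.889, 0.0]
ft_force: [0.1, 0.7, -0.2]
gripper_width: 0.0337
clock: 17.55
ee_pos: [0.5167, 0.0207, 0.1172]
tcp_rot: [-0.001, 0.458, 0.889, -0.0]
ft_force: [-0.2, 0.2, -0.5]
gripper_width: 0.0334
t17.6 tcp [0.5167 0.0207 0.1172] jaw 0.619 tilt [-0.0016  0.0002] w 0.0334 F [-0.2  0.2 -0.5] j6 -0.80
units [ 0.0006  0.0012 -0.0165]
```

```bash

python3 -m jog '{"offset":[[0,0,-0.004],[0,0,-0.008],[0,0,-0.011],[0,0,-0.014],[0,0,-0.016],[0,0,-0.018],[0,0,-0.019],[0,0,-0.019]],"delta_rot":[[0,0,0],[0,0,0],[0,0,0],[0,0,0],[0,0,0],[0,0,0],[0,0,0],[0,0,0]],"grip":[-1,-1,-1,-1,-1,-1,-1,-1]}'
python3 togo.py 0.5172 0.0216 0.104
```

```text
clock: 18.35
ee_pos: [0.5173, 0.0215, 0.1028]
tcp_rot: [-0.0, 0.457, 0.889, -0.0]
ft_force: [0.1, -0.1, -0.4]
gripper_width: 0.0336
t18.4 tcp [0.5173 0.0215 0.1028] jaw 0.620 tilt [-0.0001  0.    ] w 0.0336 F [ 0.1 -0.1 -0.4] j6 -0.80
units [-0.0001  0.0002  0.0015]
```

```bash

python3 -m jog '{"offset":[[0,0,-0.005],[0,0,-0.01],[0,0,-0.015],[0,0,-0.02],[0,0,-0.025],[0,0,-0.029],[0,0,-0.033],[0,0,-0.033]],"delta_rot":[[0,0,0],[0,0,0],[0,0,0],[0,0,0],[0,0,0],[0,0,0],[0,0,0],[0,0,0]],"grip":[-1,-1,-1,-1,-1,-1,-1,-1]}'
python3 togo.py 0.5172 0.0216 0.0728
```

```text
clock: 19.15
ee_pos: [0.5171, 0.0215, 0.076]
tcp_rot: [-0.0, 0.458, 0.889, -0.0]
ft_force: [-0.3, 0.4, -0.6]
gripper_width: 0.0335
t19.1 tcp [0.5171 0.0215 0.076 ] jaw 0.620 tilt [-0.0006  0.0002] w 0.0335 F [-0.3  0.4 -0.6] j6 -0.80
units [ 0.0001  0.0001 -0.004 ]
```

```bash

python3 -m jog '{"offset":[[0,0,-0.002],[0,0,-0.004],[0,0,-0.0045],[0,0,-0.0045],[0,0,-0.0045],[0,0,-0.0045],[0,0,-0.0045],[0,0,-0.0045]],"delta_rot":[[0,0,0],[0,0,0],[0,0,0],[0,0,0],[0,0,0],[0,0,0],[0,0,0],[0,0,0]],"grip":[-1,-1,-1,-1,0.4,0.4,0.4,0.4]}'
python3 togo.py 
python3 -m jog '{"offset":[[0,0,0.03],[0,0,0.07],[0,0,0.1],[-0.004,0.05,0.1],[-0.008,0.11,0.1],[-0.012,0.17,0.1],[-0.018,0.23,0.1],[-0.024,0.29,0.1]],"delta_rot":[[0,0,0],[0,0,0],[0,0,0],[0,0,-0.19],[0,0,-0.38],[0,0,-0.57],[0,0,-0.76],[0,0,-0.95]],"grip":[0.4,0.4,1,1,1,1,1,1]}'
python3 togo.py 0.498 0.2725 0.03 -1.03
python3 - <<'E'
from h import *
c=cam('side');t_=cam('top')
s=c['image'][227:277,257:307,::-1]; t=t_['image'][200:240,199:239,::-1]
cv2.imwrite('pics/m6.png',np.hstack([cv2.resize(a,(395,395),interpolation=cv2.INTER_CUBIC) for a in (t,s)]))
E
```

```text
clock: 19.95
ee_pos: [0.5174, 0.0214, 0.073]
tcp_rot: [0.0, 0.458, 0.889, 0.0]
ft_force: [-1.0, -0.5, -1.0]
gripper_width: 0.0597
t19.9 tcp [0.5174 0.0214 0.073 ] jaw 0.620 tilt [ 0.0001 -0.    ] w 0.0597 F [-1.  -0.5 -1. ] j6 -0.80
clock: 20.75
ee_pos: [0.4996, 0.2397, 0.1531]
tcp_rot: [0.0, 0.731, 0.683, 0.0]
ft_force: [1.6, 0.2, -0.5]
gripper_width: 0.0852
t20.8 tcp [0.4996 0.2397 0.1531] jaw -0.068 tilt [0.0005 0.    ] w 0.0852 F [ 1.6  0.2 -0.5] j6 0.31
units [-0.002   0.041  -0.1539]
yaw units -1.2253
```

View pics/m6.png

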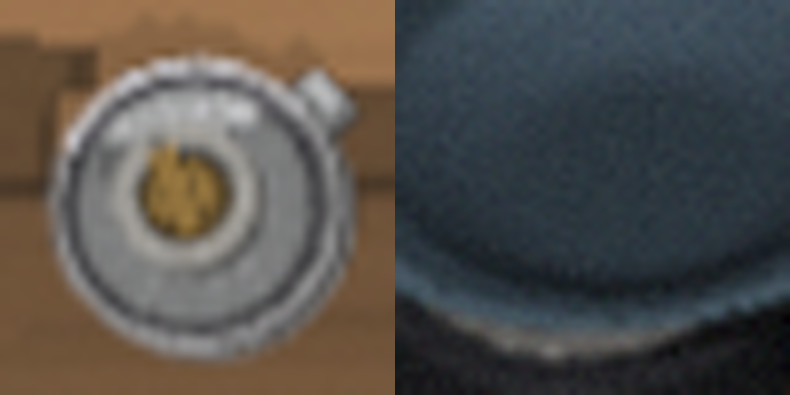

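The top crop shows the spacer ring around the post, concentric with the collar; the arm blocks the side crop. On to the cap: first squeeze its disc along the wing direction to centre it, then regrasp across the wing.

```bash

python3 -m jog '{"offset":[[0,0.012,0],[0,0.024,-0.02],[0,0.024,-0.05],[0,0.024,-0.07],[0,0.024,-0.07],[0,0.024,-0.07],[0,0.024,-0.07],[0,0.024,-0.07]],"delta_rot":[[0,0,0.19],[0,0,0.38],[0,0,0.57],[0,0,0.76],[0,0,0.848],[0,0,0.848],[0,0,0.848],[0,0,0.848]],"grip":[1,1,1,1,1,1,1,1]}'
python3 togo.py 0.498 0.2725 0.010 0.54
```

```text
clock: 21.65
ee_pos: [0.5005, 0.257, 0.0975]
tcp_rot: [0.0, 0.465, 0.885, 0.0]
ft_force: [-0.6, -0.4, 0.2]
gripper_width: 0.0855
t21.6 tcp [0.5005 0.257  0.0975] jaw 0.603 tilt [0.0011 0.0002] w 0.0855 F [-0.6 -0.4  0.2] j6 -0.33
units [-0.0031  0.0194 -0.1094]
yaw units -0.0803
```

```bash

python3 -m jog '{"offset":[[-0.003,0.0194,-0.03],[-0.003,0.0194,-0.07],[-0.003,0.0194,-0.1],[-0.003,0.0194,-0.1144],[-0.003,0.0194,-0.1144],[-0.003,0.0194,-0.1144],[-0.003,0.0194,-0.1144],[-0.003,0.0194,-0.1144]],"delta_rot":[[0,0,-0.08],[0,0,-0.08],[0,0,-0.08],[0,0,-0.08],[0,0,-0.08],[0,0,-0.08],[0,0,-0.08],[0,0,-0.08]],"grip":[1,1,1,1,1,-1,-1,-1]}'
python3 togo.py 0.498 0.2725 0.006 0.54
python3 -m jog '{"offset":[[0,0,0],[0,0,0],[0,0,0],[0,0,0],[0,0,0.02],[0,0,0.05],[0,0,0.06],[0,0,0.06]],"delta_rot":[[0,0,0],[0,0,0],[0,0,0],[0,0,0],[0,0,0],[0,0,-0.19],[0,0,-0.38],[0,0,-0.57]],"grip":[-1,0.8,1,1,1,1,1,1]}'
python3 togo.py 0.498 0.2725 0.0235 -1.03
```

```text
clock: 22.45
ee_pos: [0.4986, 0.273, 0.0068]
tcp_rot: [0.001, 0.492, 0.87, 0.001]
ft_force: [0.3, 0.1, -0.1]
gripper_width: 0.044
t22.4 tcp [0.4986 0.273  0.0068] jaw 0.541 tilt [0.0024 0.0007] w 0.0440 F [ 0.3  0.1 -0.1] j6 -0.24
units [-0.0007 -0.0006 -0.001 ]
yaw units -0.0016
clock: 23.25
ee_pos: [0.4992, 0.2733, 0.0565]
tcp_rot: [0.001, 0.675, 0.737, 0.002]
ft_force: [-0.0, -0.6, -0.2]
gripper_width: 0.0856
t23.2 tcp [0.4992 0.2733 0.0565] jaw 0.088 tilt [0.0045 0.0014] w 0.0856 F [-0.  -0.6 -0.2] j6 0.21
units [-0.0016 -0.001  -0.0413]
yaw units -1.423
```

```bash

python3 -m jog '{"offset":[[0,0,0],[0,0,0],[0,0,0],[0,0,0],[0,0,0],[0,0,0],[0,0,0],[0,0,0]],"delta_rot":[[0,0,-0.19],[0,0,-0.38],[0,0,-0.57],[0,0,-0.76],[0,0,-0.95],[0,0,-1],[0,0,-1],[0,0,-1]],"grip":[1,1,1,1,1,1,1,1]}'
python3 togo.py 0.498 0.2725 0.0235 -1.03
```

```text
clock: 24.05
ee_pos: [0.4978, 0.2728, 0.0541]
tcp_rot: [0.0, 0.905, 0.426, 0.0]
ft_force: [-0.2, 0.4, 0.7]
gripper_width: 0.0855
t24.1 tcp [0.4978 0.2728 0.0541] jaw -0.691 tilt [0.0008 0.0002] w 0.0855 F [-0.2  0.4  0.7] j6 0.99
units [ 0.0003 -0.0004 -0.0383]
yaw units -0.432
```

```bash

python3 -m jog '{"offset":[[0,0,0],[0,0,-0.01],[0,0,-0.025],[0,0,-0.038],[0,0,-0.038],[0,0,-0.038],[0,0,-0.038],[0,0,-0.038]],"delta_rot":[[0,0,-0.19],[0,0,-0.38],[0,0,-0.432],[0,0,-0.432],[0,0,-0.432],[0,0,-0.432],[0,0,-0.432],[0,0,-0.432]],"grip":[1,1,1,1,1,-1,-1,-1]}'
python3 togo.py 0.498 0.2725 0.0235 -1.03
python3 -m jog '{"offset":[[0,0,0],[0,0,0],[0,0,0],[0,0,0],[0,0,0],[0,0,0.02],[0,0,0.06],[0,0,0.1]],"delta_rot":[[0,0,0],[0,0,0],[0,0,0],[0,0,0],[0,0,0],[0,0,0],[0,0,0],[0,0,0]],"grip":[-1,-1,-1,-1,-1,-1,-1,-1]}'
python3 togo.py 0.5173 0.0215 0.14 -1.27
```

```text
clock: 24.85
ee_pos: [0.498, 0.2729, 0.0236]
tcp_rot: [-0.0, 0.964, 0.267, 0.001]
ft_force: [0.4, -0.9, -0.3]
gripper_width: 0.044
t24.9 tcp [0.498  0.2729 0.0236] jaw -1.031 tilt [0.0011 0.0004] w 0.0440 F [ 0.4 -0.9 -0.3] j6 1.33
units [-0.     -0.0005 -0.0002]
yaw units 0.0009
clock: 25.65
ee_pos: [0.4967, 0.2725, 0.1038]
tcp_rot: [0.0, 0.964, 0.267, -0.001]
ft_force: [0.2, 0.5, 0.7]
gripper_width: 0.0126
t25.6 tcp [0.4967 0.2725 0.1038] jaw -1.031 tilt [-0.002  -0.0006] w 0.0126 F [0.2 0.5 0.7] j6 1.33
units [ 0.0258 -0.3137  0.0453]
yaw units -0.3043
```

```bash

python3 -m jog '{"offset":[[0,0,0.04],[0,-0.03,0.06],[0.004,-0.09,0.06],[0.008,-0.15,0.06],[0.012,-0.21,0.06],[0.018,-0.26,0.06],[0.0244,-0.3,0.06],[0.0244,-0.314,0.06]],"delta_rot":[[0,0,0],[0,0,-0.1],[0,0,-0.2],[0,0,-0.304],[0,0,-0.304],[0,0,-0.304],[0,0,-0.304],[0,0,-0.304]],"grip":[-1,-1,-1,-1,-1,-1,-1,-1]}'
python3 togo.py 0.5173 0.0215 0.124 -1.27
python3 -m jog '{"offset":[[0,0,-0.01],[0,0,-0.02],[0,0,-0.026],[0,0,-0.03],[0,0,-0.03],[0,0,-0.03],[0,0,-0.03],[0,0,-0.03]],"delta_rot":[[0,0,0],[0,0,0],[0,0,0],[0,0,0],[0,0,0],[0,0,0],[0,0,0],[0,0,0]],"grip":[-1,-1,-1,-1,-1,-1,-1,-1]}'
python3 togo.py 0.5173 0.0215 0.121 -1.27
```

```text
clock: 26.45
ee_pos: [0.5173, 0.019, 0.1518]
tcp_rot: [0.0, 0.989, 0.148, 0.0]
ft_force: [0.4, 0.9, -1.0]
gripper_width: 0.0122
t26.4 tcp [0.5173 0.019  0.1518] jaw -1.273 tilt [ 0.0008 -0.0005] w 0.0122 F [ 0.4  0.9 -1. ] j6 1.09
units [-0.      0.0031 -0.0347]
yaw units 0.0039
clock: 27.25
ee_pos: [0.5173, 0.0216, 0.1273]
tcp_rot: [0.0, 0.989, 0.15, 0.0]
ft_force: [0.3, 0.3, -0.7]
gripper_width: 0.0123
t27.2 tcp [0.5173 0.0216 0.1273] jaw -1.270 tilt [ 0.0007 -0.0001] w 0.0123 F [ 0.3  0.3 -0.7] j6 1.09
units [-0.     -0.0001 -0.0079]
yaw units -0.0004
```

```bash

python3 -m jog '{"offset":[[0,0,-0.003],[0,0,-0.006],[0,0,-0.008],[0,0,-0.01],[0,0,-0.011],[0,0,-0.011],[0,0,-0.011],[0,0,-0.011]],"delta_rot":[[0,0,0],[0,0,0],[0,0,0],[0,0,0],[0,0,0],[0,0,0],[0,0,0],[0,0,0]],"grip":[-1,-1,-1,-1,-1,-1,-1,-1]}'
python3 togo.py 0.5173 0.0215 0.116
```

```text
clock: 28.05
ee_pos: [0.5171, 0.0215, 0.1183]
tcp_rot: [0.0, 0.989, 0.15, 0.0]
ft_force: [-0.7, 0.4, -1.7]
gripper_width: 0.0127
t28.1 tcp [0.5171 0.0215 0.1183] jaw -1.270 tilt [ 0.0002 -0.0001] w 0.0127 F [-0.7  0.4 -1.7] j6 1.09
units [ 0.0002  0.     -0.0029]
```

```bash

python3 -m jog '{"offset":[[0,0,-0.001],[0,0,-0.0015],[0,0,-0.002],[0,0,-0.0025],[0,0,-0.0025],[0,0,-0.0025],[0,0,-0.0025],[0,0,-0.0025]],"delta_rot":[[0,0,0],[0,0,0],[0,0,0],[0,0,0],[0,0,0],[0,0,0],[0,0,0],[0,0,0]],"grip":[-1,-1,-1,-1,-1,-1,-1,-1]}'
python3 togo.py 0.5173 0.0215 0.11
```

```text
clock: 28.85
ee_pos: [0.5171, 0.0215, 0.1162]
tcp_rot: [0.0, 0.989, 0.15, 0.0]
ft_force: [-0.5, -0.5, -0.7]
gripper_width: 0.0122
t28.9 tcp [0.5171 0.0215 0.1162] jaw -1.270 tilt [ 0.0001 -0.    ] w 0.0122 F [-0.5 -0.5 -0.7] j6 1.09
units [ 0.0003 -0.     -0.0078]
```

No contact 3 mm past the tongue top, so the slot seems to have engaged straight away. I'll keep lowering in small steps and watch the force.

```bash

python3 -m jog '{"offset":[[0,0,-0.001],[0,0,-0.002],[0,0,-0.003],[0,0,-0.004],[0,0,-0.005],[0,0,-0.006],[0,0,-0.006],[0,0,-0.006]],"delta_rot":[[0,0,0],[0,0,0],[0,0,0],[0,0,0],[0,0,0],[0,0,0],[0,0,0],[0,0,0]],"grip":[-1,-1,-1,-1,-1,-1,-1,-1]}'
python3 togo.py 0.5173 0.0215 0.1076
```

```text
clock: 29.65
ee_pos: [0.517, 0.0215, 0.1114]
tcp_rot: [-0.0, 0.989, 0.15, -0.0]
ft_force: [-0.0, 0.5, -0.1]
gripper_width: 0.0129
t29.6 tcp [0.517  0.0215 0.1114] jaw -1.270 tilt [-0.0001  0.    ] w 0.0129 F [-0.   0.5 -0.1] j6 1.09
units [ 0.0003 -0.     -0.0047]
```

```bash

python3 -m jog '{"offset":[[0,0,-0.0015],[0,0,-0.003],[0,0,-0.0045],[0,0,-0.006],[0,0,-0.0074],[0,0,-0.0074],[0,0,-0.0074],[0,0,-0.0074]],"delta_rot":[[0,0,0],[0,0,0],[0,0,0],[0,0,0],[0,0,0],[0,0,0],[0,0,0],[0,0,0]],"grip":[-1,-1,-1,-1,-1,-1,-1,-1]}'
python3 togo.py 0.5173 0.0215 0.1045
python3 - <<'E'
from h import *
for i in range(1): s=bot.get_state(); print(s['wrist_torque'])
E
```

```text
clock: 30.45
ee_pos: [0.5171, 0.0215, 0.1057]
tcp_rot: [0.0, 0.989, 0.15, 0.0]
ft_force: [-0.8, 0.6, 4.2]
gripper_width: 0.0125
t30.4 tcp [0.5171 0.0215 0.1057] jaw -1.270 tilt [ 0.0002 -0.    ] w 0.0125 F [-0.8  0.6  4.2] j6 1.09
units [ 0.0002 -0.     -0.0015]
[ 0.08092659  0.33363803 -0.01253561]
```

```bash

python3 -m jog '{"offset":[[0,0,-0.001],[0,0,-0.002],[0,0,-0.003],[0,0,-0.003],[0,0,-0.003],[0,0,-0.003],[0,0,-0.003],[0,0,-0.003]],"delta_rot":[[0,0,0],[0,0,0],[0,0,0],[0,0,0],[0,0,0],[0,0,0],[0,0,0],[0,0,0]],"grip":[-1,-1,-1,-1,-1,-1,-1,-1]}'
python3 togo.py 0.5173 0.0215 0.1045
```

```text
clock: 31.25
ee_pos: [0.5172, 0.0215, 0.1036]
tcp_rot: [0.0, 0.989, 0.15, 0.0]
ft_force: [-3.9, 1.3, 7.0]
gripper_width: 0.0124
t31.2 tcp [0.5172 0.0215 0.1036] jaw -1.270 tilt [ 0.0001 -0.    ] w 0.0124 F [-3.9  1.3  7. ] j6 1.09
units [ 0.0001 -0.      0.0011]
```

```bash

python3 -m jog '{"offset":[[0,0,-0.001],[0,0,-0.0016],[0,0,-0.0016],[0,0,-0.0016],[0,0,-0.0016],[0,0,-0.0016],[0,0,-0.0016],[0,0,-0.0016]],"delta_rot":[[0,0,0],[0,0,0],[0,0,0],[0,0,0],[0,0,0],[0,0,0],[0,0,0],[0,0,0]],"grip":[-1,-1,-1,-1,-1,-1,-1,-1]}'
python3 togo.py 0.5173 0.0215 0.1076
```

```text
clock: 32.05
ee_pos: [0.5172, 0.0215, 0.1025]
tcp_rot: [0.0, 0.989, 0.15, 0.0]
ft_force: [-3.4, 0.7, 8.8]
gripper_width: 0.0127
t32.0 tcp [0.5172 0.0215 0.1025] jaw -1.270 tilt [ 0.0001 -0.    ] w 0.0127 F [-3.4  0.7  8.8] j6 1.09
units [ 0.0001 -0.      0.0064]
```

The slope of about 1.6 N/mm matches the seat spring, so it has given roughly 3 mm. Easing up, releasing and retreating.

```bash

python3 -m jog '{"offset":[[0,0,0.001],[0,0,0.003],[0,0,0.0045],[0,0,0.0045],[0,0,0.0045],[0,0,0.0045],[0,0,0.0045],[0,0,0.0045]],"delta_rot":[[0,0,0],[0,0,0],[0,0,0],[0,0,0],[0,0,0],[0,0,0],[0,0,0],[0,0,0]],"grip":[-1,-1,-1,-1,0,0.3,0.3,0.3]}'
python3 togo.py
python3 -m jog '{"offset":[[0,0,0.02],[0,0,0.06],[0,0,0.12],[0,-0.05,0.15],[0,-0.1,0.15],[0,-0.16,0.15],[0,-0.22,0.15],[0,-0.25,0.15]],"delta_rot":[[0,0,0],[0,0,0],[0,0,0],[0,0,0],[0,0,0],[0,0,0],[0,0,0],[0,0,0]],"grip":[0.3,0.3,0.3,0.3,0.3,0.3,0.3,0.3]}'
python3 - <<'E'
from h import *
c=cam('side');t_=cam('top')
s=c['image'][217:277,252:312,::-1]; t=t_['image'][200:240,199:239,::-1]
cv2.imwrite('pics/m7.png',np.hstack([cv2.resize(a,(395,395),interpolation=cv2.INTER_CUBIC) for a in (t,s)]))
print([np.round(proj(c,[.5172,.0215,z]),1) for z in (.104,.116,.124)])
E
```

```text
clock: 32.85
ee_pos: [0.5169, 0.0215, 0.1051]
tcp_rot: [-0.0, 0.989, 0.15, -0.0]
ft_force: [-0.1, 0.2, -0.4]
gripper_width: 0.0553
t32.9 tcp [0.5169 0.0215 0.1051] jaw -1.270 tilt [-0.0003 -0.    ] w 0.0553 F [-0.1  0.2 -0.4] j6 1.09
clock: 33.65
ee_pos: [0.5168, -0.1818, 0.2255]
tcp_rot: [0.0, 0.989, 0.149, 0.0]
ft_force: [0.3, -0.8, -0.5]
gripper_width: 0.0557
[array([282.5, 237.8]), array([282.7, 233.9]), array([282.9, 231.3])]
```

View pics/m7.png

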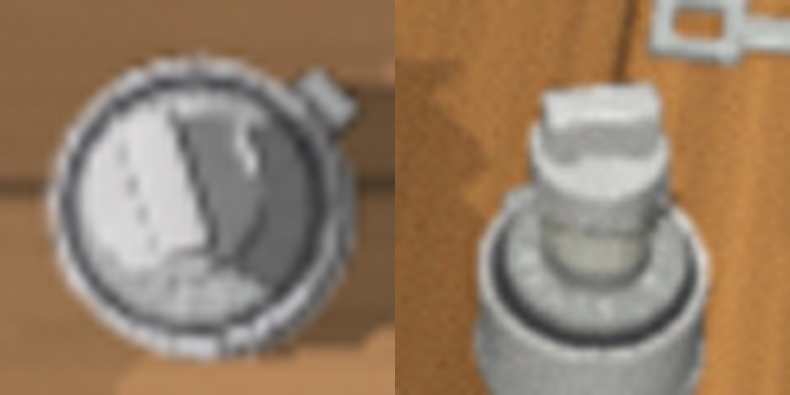

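The side crop shows the stack upright. The wing top is at row ≈231, against a predicted 231.3 for the seated height; resting on the tongue it would be ≈227. The cap bears directly on the spacer with no gap. Handing in.

```bash
python3 togo.py; python3 -c "
from plant import bot
bot.sign_off()"
```

```text
t33.8 tcp [ 0.5168 -0.1814  0.2253] jaw -1.274 tilt [ 0.     -0.0005] w 0.0555 F [ 0.1 -0.6  1.1] j6 0.73
the job is handed in; nothing more can be done
```

The canister is closed up and handed in at 33.8 s: flanged plate (flange down), spacer and winged cap are on the post, and the gripper is clear. `sign_off` reports no verdict.

- **Fit:** the cap's slot went over the tongue at the direction I measured in the pictures (0.30 rad world). It met no resistance, so I never had to turn the cap to feel for it.
- **Press:** the wrist force rose to 8.8 N at about 1.6 N/mm, which matches the spring. I estimate the seat gave about 3 mm, well short of forcing it. A small side load of up to about 4 N showed while pressing and was gone after release.
- **Last pictures:** the stack is upright and centred, and the cap sits on the spacer with no visible gap. The wing top is at image row 231, where I predicted 231.3 if seated; resting on the tongue it would be near row 227.
- **Things that disagreed:**
  - The first close on the plate was too high and pushed up with 6.5 N, so I closed again lower.
  - The gripper width read 1.5 to 2.5 mm low on gripped parts.
  - One automatic fit of the seat's outline was off by about 7 mm, so I used the rim and tongue instead.
- **Bystanders:** I approached none of them, but I did not measure their positions again at the end.

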